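Lift a biscuit off the baking sheet with a turner

TASK

Slide the turner under the big biscuit on the baking sheet, lift it off and carry it on the blade to the wooden chopping board, and slide it off there so that it lies flat and wholly on the board; set it down without dropping it and never touch the biscuit with the fingers. Then lay the turner down flat, blade underside down, on the bare worktop, clear of the sheet and the board. Leave the honey jar, the jam jar and the lemon where they stand.

Things in the scene. Friction and masses are not known exactly. Their poses are not given: they have to be found in the camera images.
- biscuit: Round hard brown biscuit with dark chips, 100 mm across, 17 mm thick, about 60 g, loose on the sheet. Origin: centre of its underside, z up. The underside is flat for 72 mm; then the rim slopes up 4.5 mm over 12 mm, so a blade pushed along the sheet wedges in under it. Too wide to grasp. Pushed, it slides until the sheet's turned-up edge stops it.
- sheet: Aluminium baking sheet, 220 (x) x 150 (y) mm, 4 mm thick, firmly in place on the worktop. Origin: centre of its underside. Only its +x end is turned up: an edge 19 mm high over the worktop, inner face at x = +105 mm, along the whole width; the other sides are flat and open. Push the turner in along the sheet's +x, so that this edge holds the biscuit.
- turner: Slotted steel turner (spatula), 165 g, standing on its flat blade. x runs from handle to blade, z up; origin in the plane of the blade's underside, below the grip point. Blade x = 50 to 140 mm, 85 mm wide, 2 mm thick, slick (friction about 0.25: the biscuit slides at 11 to 17 degrees). Black handle raised on two rods: x = -70 to 20, z = 31 to 53 mm, 16 mm wide. Centre of mass at x = 71 mm.
- turner_grip (a point): Where to grip the turner: in the middle of the handle's height, 42 mm above the blade's underside at the body's origin; grip across y, 16 mm, firmly (about 50 N).
- board: Wooden chopping board, 220 mm (its x) x 310 mm (its y) x 22 mm thick, firmly in place on the worktop. Origin: centre of its underside; its top is at z = 22 mm.
- honey_jar: Honey jar with a grey lid, 71 mm across, 110 mm high, a bystander standing loose. Origin: centre of its underside.
- jam_jar: Jam jar with a metal lid, 62 mm across, 99 mm high, a bystander standing loose. Origin: centre of its underside.
- lemon: Lemon, 67 x 54 x 54 mm, a bystander lying loose on the worktop. Origin: at its underside.
Mind the look-alikes: they are no part of the job. Of the things shaped like the biscuit, the brown one is meant.

How it is judged:
On the way:
1. the biscuit rides on the turner, its underside over 35 mm above the worktop, clear of sheet and board (height (world z) of biscuit above 0.035 m and contact force between biscuit and turner above 0.1 N and contact force between biscuit and sheet below 0.05 N and contact force between biscuit and board below 0.05 N), for 0.3 s.
At the end, for the whole second after the job is handed in: The biscuit lies flat (0.1 rad) and at rest on the board, at most 3 mm past its edge, not touched by the turner; the turner lies at rest on its blade on the worktop (origin under 12 mm high, tilt under 0.12 rad), touching neither sheet nor board (x of biscuit in the frame of board between -0.063 and 0.063 m and y of biscuit in the frame of board between -0.108 and 0.108 m and z of biscuit in the frame of board between 0.017 and 0.027 m and angle between biscuit's own z axis and vertical below 0.1 rad and linear speed of each of biscuit, turner below 0.02 m/s and contact force between biscuit and turner below 0.05 N and height (world z) of turner below 0.012 m and angle between turner's own z axis and vertical below 0.12 rad and contact force between turner and sheet below 0.05 N and contact force between turner and board below 0.05 N).
It fails at once if the fingers touch the biscuit (contact force between biscuit and the fingers above 0.3 N).
It fails at once if the biscuit is dropped or flung (faster than 0.8 m/s) (linear speed of biscuit above 0.8 m/s).
It fails at once if a bystander (honey jar, jam jar, lemon) is moved more than 30 mm (distance of any of honey_jar, jam_jar, lemon from where it was at the start of the episode above 0.03 m).
It also fails if it takes over 69 s, if anything falls off the work surface, if the arm or the gripper's body presses on something with over 40 N, if the wrist force passes 120 N, or if a joint passes its speed limit or range.

ROBOT

A 6-joint arm with a two-finger parallel gripper is mounted at the origin on a cart in front of the work surface, level with it; the furniture and walls round the work are solid. World frame = base frame: x ahead of the robot, y to its left, z up, the work surface at z = 0. Lengths are in m, angles in rad, forces in N, time in s.
With the tool pointing down it reaches from about 0.275 to 0.825 m from the base axis. Payload 4.9 kg.
Tool frame: the origin (TCP) lies at the very end of the fingers, on their centre line; the grasp point (between the pads) lies 19 mm behind it; z points along the fingers, y is the line along which they close (so a half turn about z gives the same grasp; the last joint's range is limited). The gripper opens to 85 mm and grips with 20 to 120 N. Pads are 22 mm wide; open, the fingers measure 114 mm over their backs; the gripper's body (76 mm by 85 mm) begins 54 mm behind the grasp point. The pads swing forward as they close: fully open they stand 13 mm farther back than shut.
Start: joints at [1.025, 0.326, -0.193, 1.052, 0, 1.437], TCP at [0.22, 0.504, 0.231] pointing down, gripper open.
Joint ranges: [-2.65, 2.65], [-0.97, 1.79], [-1.3, 1.35], [-1.93, 2.1], [-1.47, 1.37], [-3.14, 3.14]. Speed limits (rad/s): [2.57, 2.57, 3.14, 3.14, 3.14, 3.14].

INTERFACE

Orientations are given as a rotation vector (axis times angle).
In Python, from cell import get_obs, optics, bot gives the robot as it stands. The module is installed in compiled form; this text tells all that it offers.
- The arm moves only by the shell command python3 -m jog 'ROWS' [OPENING] [FORCE]. ROWS is JSON, a list of rows, each a list of 2 entries, a list of its own where there are three numbers: the shift along the tool's x, y, z as a fraction of full scale, then the turn about the tool's z as a fraction of full scale. In form: [[[tx, ty, tz], roll], ...]. A call has 1 to 5 rows; each row shifts and turns the commanded pose from where the row before left it, along the tool's axes as they then stand; what a row does not reach is not made up. Full scale, the value 1, is 100 mm for a shift and 60 degrees for a turn. A row lasts 1/8 s, in which the tool goes at most 62.5 mm and 10.7 degrees, less where a joint would pass 70% of its speed; a pose out of reach is approached as far as the arm can. A call with a number of a shift or a turn outside -1 to 1 is refused whole. A call with a gripper value outside its range is refused whole. OPENING is the opening, from 0 (shut) to 1 (fully open), set as the call begins (- or left out, the last holds). The fingers move at their own pace and stop on an object; FORCE is the grip in N (left out, the last holds). Time passes only in rows, so rows that do not move let the fingers close. It gives the time, the measured TCP pose, the force, the opening and the grip force at its end, in the units of the state.
- get_obs(): the state, without advancing time (a new reading comes with each control period).
- optics.grab_frame(name): name is "scene" or "top" or "wrist"; returns the picture (384x512x3 uint8, blue, green, red); there is no depth.
- optics.camera_params(name): a dict with "fovy" (degrees; the focal length in pixels is half the picture's height over the tangent of half this angle, whatever the lens; pixels are square), "cx", "cy" (the principal point, pixels), "T" (4x4, takes a point from camera to world coordinates). Camera axes: x right, y up, looking along -z (the intrinsics and any distortion apply to the point x, -y, -z); pixel columns grow to the right and rows downward; lengths in m; the calibration is good to about 2 mm. A picture is of the moment at which its call begins: read the wrist's pose just before it. camera_params takes no time and is no camera call; for the wrist camera it gives the pose at the moment of the call.
- bot.sign_off(): hands the job in; it is judged then, once.
The state is a dict: "time": time; "qpos": joint angles; "qd": joint speeds; "effort": joint torques, N m; "tool_pos": TCP position; "eef_rot": TCP orientation; "ft_force": force on the tool from outside, world axes, zero at the start; "wrist_torque": the same for the moment, N m; "gripper_width": opening from 0.0 (shut) to 1.0 (fully open); "grip_force": force on a finger pad.
Only numpy, scipy, OpenCV 4.12 (cv2) and the standard library are available. Lean on these libraries where they do the work, as an engineer would, in place of code of your own. Each camera call takes 0.05 s, during which the arm holds its last target. There are 200 camera calls.

## Working session

There is one attempt and no reset: what is moved stays moved. The work goes in short steps, Python scripts to look and compute and a shell command to move; the robot and the scene stay as the last step left them, time stands still between calls to the robot, and variables do not carry over. Pictures are saved under pics/ and viewed, at most 10 in all, crops included, and the job is handed in when it is done.

```bash
mkdir -p pics
python3 - <<'E'
from cell import get_obs, optics, bot
import cv2
o=get_obs();print({k:o[k] for k in('time','tool_pos','eef_rot','gripper_width')})
for n in("scene","top"):
    cv2.imwrite(f"pics/{n}0.png",optics.grab_frame(n));p=optics.camera_params(n);print(n,p)
E
```

```text
{'time': 0.0, 'tool_pos': array([0.21983106, 0.50352755, 0.23052247]), 'eef_rot': array([-6.42200038e-01, -3.07469161e+00,  2.51271191e-03]), 'gripper_width': 1.0038052723130257}
scene {'fovy': 55.15480808303683, 'cx': 255.13050867051842, 'cy': 190.5107650232666, 'T': array([[-0.81450317,  0.4462053 , -0.37079026,  0.26492528],
       [-0.57989605, -0.60691318,  0.54348594,  0.32488476],
       [ 0.01746882,  0.65769083,  0.7530854 ,  0.72145189],
       [ 0.        ,  0.        ,  0.        ,  1.        ]])}
top {'fovy': 53.83532959813095, 'cx': 257.9672527880418, 'cy': 191.40844534028244, 'T': array([[-0.02991137,  0.9822243 , -0.18531253,  0.37220985],
       [-0.99954836, -0.0299301 ,  0.002697  , -0.1447879 ],
       [-0.00289736,  0.18530951,  0.98267593,  1.08353651],
       [ 0.        ,  0.        ,  0.        ,  1.        ]])}
```

View pics/scene0.png

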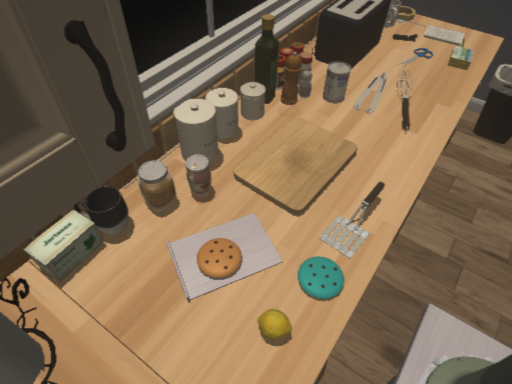

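View pics/top0.png

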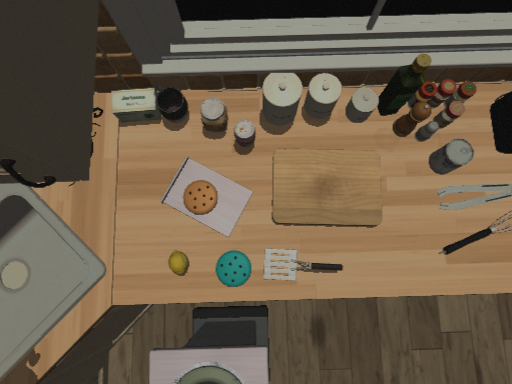

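The scene and top views agree. The brown biscuit with chips is at top px (200,197) and scene px (219,258). The teal one, at top (234,268), is the look-alike and the wrong colour. The turner is at top (300,266), with its blade left and its handle right. The whisk at (475,238) is not it. The board is at (327,187). The sheet is at (207,197), with its turned-up edge at the left. I'll measure these and confirm in one enlarged crop.

```bash
cat > h.py <<'E'
import numpy as np,cv2
from cell import optics,get_obs
P={}
def ray(n,uv,prm=None):
    p=prm or P.setdefault(n,optics.camera_params(n)); f=192/np.tan(np.radians(p['fovy']/2))
    d=np.array([(uv[0]-p['cx'])/f,-(uv[1]-p['cy'])/f,-1.]); T=p['T']
    return T[:3,3],T[:3,:3]@d
def plane(n,uv,z,prm=None):
    o,d=ray(n,uv,prm); return o+d*(z-o[2])/d[2]
def tri(a,b):
    (o1,d1),(o2,d2)=a,b
    s=np.linalg.lstsq(np.c_[d1,-d2],o2-o1,rcond=None)[0]
    p,q=o1+s[0]*d1,o2+s[1]*d2; return (p+q)/2,np.linalg.norm(p-q)
def blob(im,lo,hi,roi,mn=30,close=0):
    x0,y0,x1,y1=roi; h=cv2.cvtColor(im,cv2.COLOR_BGR2HSV); m=cv2.inRange(h,lo,hi); k=np.zeros_like(m);k[y0:y1,x0:x1]=m[y0:y1,x0:x1]
    if close:k=cv2.morphologyEx(k,cv2.MORPH_CLOSE,np.ones((close,close)))
    c=max(cv2.findContours(k,cv2.RETR_EXTERNAL,cv2.CHAIN_APPROX_NONE)[0],key=cv2.contourArea); return c
E
python3 - <<'E'
from h import *
np.set_printoptions(precision=4,suppress=True)
I={n:cv2.imread(f"pics/{n}0.png") for n in("top","scene")}
roi={'top':dict(bis=(178,172,222,222),hand=(308,258,350,276),blade=(258,244,301,286),sheet=(155,150,260,240),board=(265,142,390,232)),
'scene':dict(bis=(190,230,248,285),hand=(358,175,390,212),blade=(315,208,375,260),sheet=(160,210,285,300),board=(228,112,362,214))}
rng=dict(bis=((5,110,60),(20,255,255)),hand=((0,0,0),(180,255,75)),blade=((0,0,150),(180,60,255)),sheet=((0,0,120),(180,60,255)),board=((10,70,60),(25,255,190)))
C={}
for n in I:
  h=cv2.cvtColor(I[n],cv2.COLOR_BGR2HSV)
  for k in rng:
    c=blob(I[n],*rng[k],roi[n][k],close=7 if k!='hand' else 3); C[n,k]=c
    r=cv2.minAreaRect(c); print(n,k,cv2.contourArea(c),np.array(cv2.boxPoints(r)).round(1).tolist(), 'c',np.round(r[0],1))
  for nm,q in dict(wood=((290,240),(300,230)),board=((327,187),(295,165))).items():
    pass
for n,(x0,y0,x1,y1) in dict(top=(155,140,390,295),scene=(155,110,395,300)).items():
  im=I[n].copy(); im=cv2.resize(im[y0:y1,x0:x1],None,fx=3.2 if n=='top' else 2.2,fy=3.2 if n=='top' else 2.2,interpolation=cv2.INTER_CUBIC); s=3.2 if n=='top' else 2.2
  for k in rng: cv2.drawContours(im,[((C[n,k]-[x0,y0]+.5)*s).astype(int)],-1,(255,0,255),1)
  cv2.imwrite(f"pics/{n}_crop.png",im)
E
```

```text
top bis 845.0 [[184.0, 180.0], [216.0, 180.0], [216.0, 213.0], [184.0, 213.0]] c [200.  196.5]
top hand 164.5 [[308.0, 263.0], [341.0, 263.0], [341.0, 270.0], [308.0, 270.0]] c [324.5 266.5]
top blade 900.5 [[262.6000061035156, 278.20001220703125], [264.3999938964844, 247.89999389648438], [297.0, 249.8000030517578], [295.20001220703125, 280.1000061035156]] c [279.8 264. ]
top sheet 3826.0 [[159.89999389648438, 200.10000610351562], [184.39999389648438, 154.60000610351562], [252.6999969482422, 191.39999389648438], [228.1999969482422, 236.89999389648438]] c [206.3 195.8]
top board 11036.0 [[265.0, 142.0], [389.0, 142.0], [389.0, 231.0], [265.0, 231.0]] c [327.  186.5]
scene bis 1310.5 [[191.1999969482422, 247.5], [231.6999969482422, 231.3000030517578], [246.1999969482422, 267.5], [205.6999969482422, 283.70001220703125]] c [218.7 257.5]
scene hand 124.0 [[363.6000061035156, 200.6999969482422], [379.3999938964844, 181.0], [384.79998779296875, 185.1999969482422], [369.0, 205.0]] c [374.2 193. ]
scene blade 1066.5 [[319.20001220703125, 237.8000030517578], [336.79998779296875, 211.1999969482422], [368.8999938964844, 232.60000610351562], [351.20001220703125, 259.20001220703125]] c [344.  235.2]
scene sheet 5554.0 [[165.3000030517578, 240.60000610351562], [261.6000061035156, 205.60000610351562], [283.20001220703125, 265.20001220703125], [187.0, 300.20001220703125]] c [224.3 252.9]
scene board 11527.0 [[228.0, 213.0], [228.0, 112.0], [361.0, 112.0], [361.0, 213.0]] c [294.5 162.5]
```

View pics/top_crop.png

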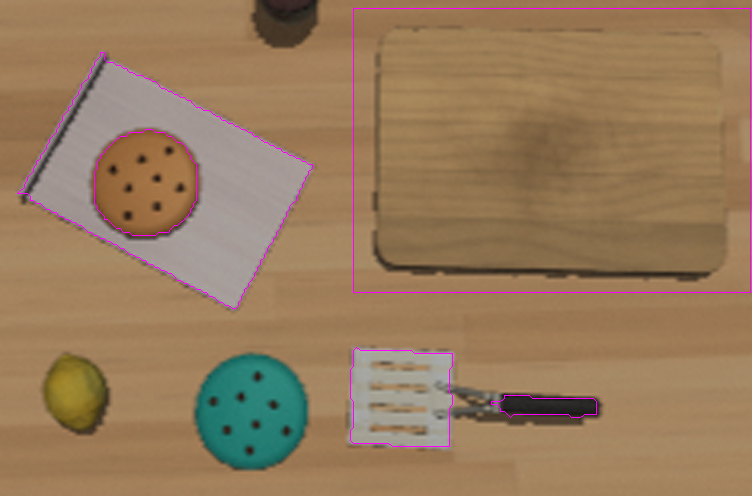

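View pics/scene_crop.png

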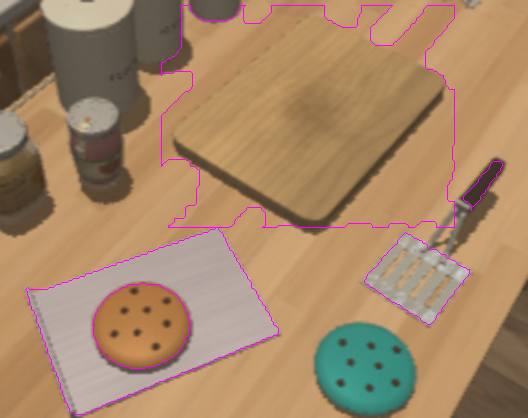

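The crop confirms it: the biscuit is the brown one at top (200,197), resting on the sheet. The turned-up edge is the dark line from top (187,157) to (162,200). The turner blade spans top (263–297, 248–280) and the handle (308–342, 263–270). The board's top face runs from about (274,149) to (381,224).

Run:
```python
from h import *
np.set_printoptions(precision=4,suppress=True)
A=np.array
def T2(a,b,s): p,e=tri(ray('top',a),ray('scene',b)); print(s,p,'gap',e.round(4)); return p
T2((200,196.5),(218.7,257.5),'biscuit ')
T2((280,264.2),(344,235.4),'blade c')
T2((324.8,266.6),(374.2,193),'handle c')
T2((308.5,266),(366.3,203),'handle front'); T2((342,267),(382.3,183),'handle rear')
# sheet corners top: crop px
st=[(x/3.2+154.5,y/3.2+139.5) for x,y in((22,193),(104,56),(312,167),(237,310))]
ss=[(x/2.2+154.5,y/2.2+109.5) for x,y in((73,416),(27,290),(219,229),(279,333))]
S=[T2(a,b,'sheet') for a,b in zip(st,ss)]
q=[plane('top',a,.019 if i<2 else .004)[:2] for i,a in enumerate(st)]; print('sheet plane',A(q), [np.linalg.norm(q[i]-q[(i+1)%4]) for i in range(4)])
for a,b in((1,2),(0,3)): d=q[a]-q[b]; print('heading',np.degrees(np.arctan2(d[1],d[0])))
d=q[1]-q[0]; print('edge dir',np.degrees(np.arctan2(d[1],d[0])))
bt=[(x/3.2+154.5,y/3.2+139.5) for x,y in((380,28),(722,33),(722,268),(378,265))]
B=[plane('top',a,.022)[:2] for a in bt]; print('board',A(B),A(B).mean(0)); d=B[0]-B[1];print(np.degrees(np.arctan2(d[1],d[0])),np.linalg.norm(d))
T2(bt[0],(233.1,175.4),'board+x+y');T2(bt[3],(298.5,210.4),'board corner -x+y');T2(bt[2],(355.9,148.1),'-x-y')
hf,hr=plane('top',(308.5,266),.053),plane('top',(342,267),.05);print('handle',hf,hr)
c=plane('top',(280,264.2),.002);print('blade plane',c, 'bis plane',plane('top',(200,196.5),.012))
d=c-(hf+hr)/2; print('turner heading',np.degrees(np.arctan2(d[1],d[0])))
for s,uv,z in(('honey',(213,108),.11),('jam',(245,128),.099),('lemon',(178,262),.03)): print(s,plane('top',uv,z))
```

```text
biscuit  [0.5651 0.0198 0.011 ] gap 0.001
blade c [ 0.3673 -0.2031  0.0036] gap 0.002
handle c [ 0.3569 -0.3196  0.0551] gap 0.0002
handle front [ 0.3594 -0.2759  0.0587] gap 0.0007
handle rear [ 0.3545 -0.3661  0.0514] gap 0.0002
sheet [0.558  0.131  0.0084] gap 0.0018
sheet [0.6839 0.0576 0.0149] gap 0.003
sheet [ 0.5761 -0.1302  0.0039] gap 0.0012
sheet [ 0.4499 -0.0597  0.0018] gap 0.0029
sheet plane [[ 0.557   0.1286]
 [ 0.6813  0.0561]
 [ 0.5755 -0.1304]
 [ 0.4483 -0.0603]] [np.float64(0.14398792547336123), np.float64(0.21444207992210365), np.float64(0.14517289527631475), np.float64(0.2179665063702012)]
heading 60.42531446743653
heading 60.11414588474781
edge dir -30.253951389303563
board [[ 0.6992 -0.1961]
 [ 0.6849 -0.5072]
 [ 0.471  -0.488 ]
 [ 0.4827 -0.1863]] [ 0.5844 -0.3444]
87.36329389920576 0.3114279508737111
board+x+y [ 0.6995 -0.1984  0.0073] gap 0.0086
board corner -x+y [ 0.4838 -0.1855  0.0287] gap 0.0037
-x-y [ 0.4735 -0.491   0.0115] gap 0.0032
handle [ 0.3597 -0.2765  0.053 ] [ 0.3543 -0.3664  0.05  ]
blade plane [ 0.3664 -0.2034  0.002 ] bis plane [0.5645 0.0194 0.012 ]
turner heading 85.45299385015416
honey [ 0.7915 -0.0315  0.11  ]
jam [ 0.7354 -0.1173  0.099 ]
lemon [0.3808 0.0772 0.03  ]
```

```bash
python3 -m jog '[[[-0.299,-0.451,0],0],[[-0.299,-0.451,0],0],[[-0.299,-0.451,0],0],[[-0.299,-0.451,0],0],[[-0.299,-0.451,0],0]]' 1 60 >/dev/null
python3 -m jog '[[[-0.299,-0.451,0],0],[[-0.299,-0.451,0],0],[[-0.299,-0.451,0],0],[[-0.299,-0.451,0],0],[[-0.299,-0.451,0],0]]'
python3 -m jog '[[[-0.299,-0.451,0],0],[[-0.299,-0.451,0],0],[[-0.299,-0.451,0],0],[[-0.299,-0.451,0],0],[[-0.299,-0.451,0],0]]'
python3 -m jog '[[[0,0,0],0.169],[[0,0,0],0.169],[[0,0,0],0.169],[[0,0,0],0.169],[[0,0,0],0.169]]'
python3 -m jog '[[[0,0,0],0.169],[[0,0,0],0.169],[[0,0,0],0]]'
```

```text
time: 1.35
tool_pos: [0.3135, -0.0307, 0.2314]
eef_rot: [0.643, 3.074, 0.0]
ft_force: [1.4, 0.7, -0.7]
gripper_width: 0.999
grip_force: 0.0
time: 1.98
tool_pos: [0.3602, -0.2972, 0.231]
eef_rot: [-0.643, -3.075, -0.001]
ft_force: [1.0, 0.4, 0.6]
gripper_width: 0.998
grip_force: 0.0
time: 2.6
tool_pos: [0.3601, -0.2952, 0.2309]
eef_rot: [-1.904, -2.498, -0.0]
ft_force: [-0.0, 0.4, 0.2]
gripper_width: 1.002
grip_force: 0.0
time: 2.98
tool_pos: [0.3602, -0.2952, 0.231]
eef_rot: [-2.306, -2.133, -0.0]
ft_force: [-0.7, 0.6, -0.0]
gripper_width: 0.999
grip_force: 0.0
```

Run:
```python
from h import *
p=optics.camera_params('wrist');im=optics.grab_frame('wrist');cv2.imwrite('pics/w1.png',im);print(p,get_obs()['tool_pos'])
```

```text
{'fovy': 61.40842988986156, 'cx': 251.1624292336838, 'cy': 187.01621165093653, 'T': array([[ 9.97021030e-01,  7.32500780e-02,  2.41555631e-02,
         3.66067517e-01],
       [-7.71301226e-02,  9.47256551e-01,  3.11056217e-01,
        -2.16588778e-01],
       [-9.66232356e-05, -3.11992712e-01,  9.50084490e-01,
         3.73382638e-01],
       [ 0.00000000e+00,  0.00000000e+00,  0.00000000e+00,
         1.00000000e+00]])} [ 0.36023819 -0.29523814  0.23105626]
```

View pics/w1.png

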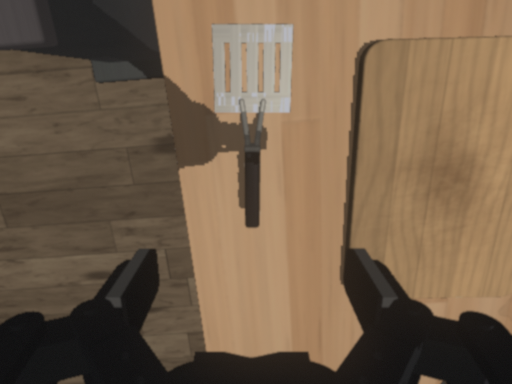

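The wrist view shows the handle at px (252,150)–(252,226) and the blade at (212–293, 25–112), straight ahead. Casting rays onto the known heights:

Run:
```python
from h import *
p=optics.camera_params('wrist')
for s,uv,z in(('hf',(252.5,150),.053),('hr',(252,227),.05),('blade tl',(212,25),.002),('tr',(293,25),.002),('br',(292,112),.002),('bl',(214,112),.002)): print(s,plane('wrist',uv,z,p).round(4))
g,d=tri(ray('wrist',(252.3,188.5),p),ray('top',(324.8,266.6)));print(g,d)
```

```text
hf [ 0.3623 -0.2826  0.053 ]
hr [ 0.3553 -0.3687  0.05  ]
blade tl [ 0.3297 -0.1586  0.002 ]
tr [ 0.4135 -0.165   0.002 ]
br [ 0.4092 -0.2533  0.002 ]
bl [ 0.3218 -0.2466  0.002 ]
[ 0.35828001 -0.31666627  0.07271331] 0.0024116840412243923
```

Wrist and top agree within 4 mm: origin about (0.360, −0.299), heading 85.4°. Descending and gripping.

```bash
python3 -m jog '[[[-0.038,0,0.45],0],[[0,0,0.45],0],[[0,0,0.45],0],[[0,0,0.45],0],[[0,0,0.28],0]]'
python3 -m jog '[[[0,0,0],0],[[0,0,0],0]]'
python3 -m jog '[[[0,0,0],0],[[0,0,0],0],[[0,0,0],0],[[0,0,0],0],[[0,0,0],0]]' 0 60
python3 -m jog '[[[0,0,0],0],[[0,0,0],0],[[0,0,0],0],[[0,0,0],0],[[0,0,0],0]]'
```

```text
time: 3.65
tool_pos: [0.3592, -0.2982, 0.0213]
eef_rot: [-2.304, -2.133, -0.0]
ft_force: [0.4, -0.2, 0.2]
gripper_width: 1.001
grip_force: 0.0
time: 3.9
tool_pos: [0.3605, -0.2997, 0.0241]
eef_rot: [2.306, 2.132, -0.0]
ft_force: [0.7, 0.2, 0.3]
gripper_width: 1.001
grip_force: 0.0
time: 4.53
tool_pos: [0.3602, -0.2994, 0.0236]
eef_rot: [2.308, 2.131, 0.0]
ft_force: [-0.2, 0.1, 3.8]
gripper_width: 0.175
grip_force: 59.7
time: 5.15
tool_pos: [0.3602, -0.2994, 0.0235]
eef_rot: [2.308, 2.131, -0.0]
ft_force: [-1.0, 0.2, 5.7]
gripper_width: 0.179
grip_force: 60.0
```

```bash
python3 -m jog '[[[0,0,-0.2],0],[[0,0,-0.3],0],[[0,0,-0.1],0],[[0,0,0],0]]'
python3 -m jog '[[[0.376,0.231,0],0],[[0.376,0.231,0],0],[[0.376,0.231,0],0],[[0.376,0.231,0],0],[[0,0,0],0.14]]'
python3 -m jog '[[[0,0,0],0.14],[[0,0,0],0.14],[[0,0,0],0],[[0,0,0],0]]'
python3 - <<'E'
from h import *
np.save('w2.npy',optics.camera_params('wrist'),allow_pickle=True);cv2.imwrite('pics/w2.png',optics.grab_frame('wrist'))
o=get_obs();r=o['eef_rot'];print(o['tool_pos'],np.degrees(2*np.arctan2(r[1],r[0]))%360)
E
```

```text
time: 5.65
tool_pos: [0.3602, -0.2994, 0.0833]
eef_rot: [2.308, 2.13, -0.0]
ft_force: [-0.5, 0.2, -1.3]
gripper_width: 0.176
grip_force: 59.1
time: 6.28
tool_pos: [0.4647, -0.1539, 0.0818]
eef_rot: [-2.456, -1.956, 0.001]
ft_force: [-0.4, -1.0, -1.6]
gripper_width: 0.175
grip_force: 59.2
time: 6.78
tool_pos: [0.4636, -0.1564, 0.0825]
eef_rot: [-2.715, -1.578, 0.001]
ft_force: [0.1, -0.6, -1.5]
gripper_width: 0.175
grip_force: 59.2
[ 0.46373125 -0.15651266  0.0826886 ] 60.312979235749935
```

View pics/w2.png

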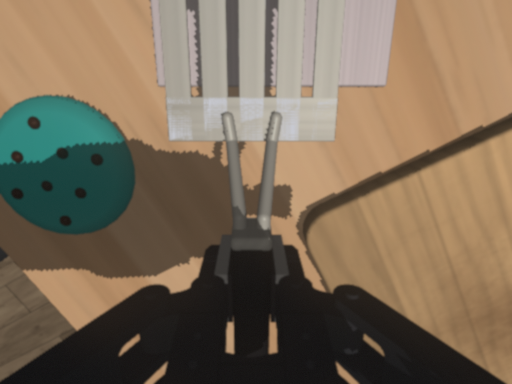

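The blade hangs square ahead at px (168–336, up to 140). The sheet's near end is parallel to it, with corners at (158,85) and (390,85). Checking the alignment by rays:

Run:
```python
from h import *
p=np.load('w2.npy',allow_pickle=True).item()
a=plane('wrist',(158,85),.004,p);b=plane('wrist',(390,85),.004,p);print(a,b,np.linalg.norm(a-b),(a+b)/2)
d=a-b;print('sheet +x heading',np.degrees(np.arctan2(d[1],d[0]))-90)
c=(a+b)[:2]/2;h=np.radians(60.3);u=np.array([np.cos(h),np.sin(h)]);n=np.array([-u[1],u[0]]);S=c+.11*u;B=np.array([.565,.0196]);print('sheet c',S,'bis',(B-S)@u,(B-S)@n)
o=np.array([.4637,-.1565]);print('tool',(o-S)@u,(o-S)@n)
for z in(.06,.063,.057):
  l=plane('wrist',(168,140),z,p);r=plane('wrist',(336,140),z,p);print(z,np.linalg.norm(l-r),((l+r)[:2]/2-o)@u,((l+r)[:2]/2-o)@n)
```

```text
[ 0.44877143 -0.06029094  0.004     ] [ 0.5801182  -0.13499658  0.004     ] 0.15110562015090806 [ 0.51444481 -0.09764376  0.004     ]
sheet +x heading 60.370232919820154
sheet c [ 0.56894527 -0.00209429] bis 0.01688962778728229 0.014175607230282945
tool -0.18626634501748604 0.014917708131924695
0.06 0.0860463472363129 0.05005993009736928 -0.0005807132469727583
0.063 0.08448023925022573 0.05058520775081694 -0.0005758013456894882
0.057 0.08761245522239997 0.049534652443921565 -0.0005856251482559451
```

```bash
python3 -m jog '[[[0,0,0.3],0],[[0,0,0.2],0],[[0,0,0.04],0],[[0,0,0.01],0],[[0,0,0],0]]'
python3 -m jog '[[[0,0,0],0],[[0,0,0.01],0],[[0,0,0],0]]'
python3 -m jog '[[[0.15,0,0],0],[[0.15,0,0],0],[[0.15,0,0],0],[[0.15,0,0],0]]'
python3 - <<'E'
from h import *
cv2.imwrite('pics/s3.png',cv2.resize(optics.grab_frame('scene')[150:320,130:400],None,fx=2.5,fy=2.5,interpolation=cv2.INTER_CUBIC))
E
```

```text
time: 7.45
tool_pos: [0.4647, -0.157, 0.029]
eef_rot: [2.717, 1.576, 0.001]
ft_force: [-0.3, 0.6, -1.9]
gripper_width: 0.174
grip_force: 59.2
time: 7.82
tool_pos: [0.4646, -0.1568, 0.0276]
eef_rot: [2.717, 1.576, 0.001]
ft_force: [-0.1, -0.0, 0.6]
gripper_width: 0.172
grip_force: 59.5
time: 8.32
tool_pos: [0.4949, -0.1037, 0.0277]
eef_rot: [2.716, 1.576, 0.0]
ft_force: [-1.2, -2.7, 5.2]
gripper_width: 0.178
grip_force: 60.2
```

View pics/s3.png

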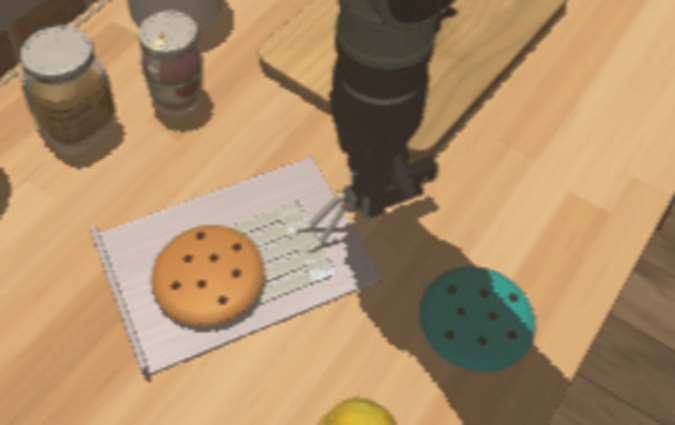

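The picture shows the blade lying flat on the sheet, with the biscuit at crop (208,275) and the blade just meeting its rim. Continuing toward the edge, slowing near the end.

```bash
python3 -m jog '[[[0.12,0,0],0],[[0.12,0,0],0],[[0.12,0,0],0],[[0.12,0,0],0],[[0.1,0,0],0]]'
python3 -m jog '[[[0.05,0,0],0],[[0.05,0,0],0],[[0.05,0,0],0],[[0.02,0,0],0],[[0,0,0],0]]'
python3 - <<'E'
from h import *
np.save('w4.npy',optics.camera_params('wrist'),allow_pickle=True)
a=cv2.resize(optics.grab_frame('scene')[150:320,130:400],None,fx=2,fy=2,interpolation=cv2.INTER_CUBIC);b=optics.grab_frame('wrist')[:220]
o=np.zeros((580,540,3),np.uint8);o[:340]=a;o[345:565,:512]=b;cv2.imwrite('pics/s4.png',o)
t=get_obs()['tool_pos'][:2];h=np.radians(60.3);u=np.array([np.cos(h),np.sin(h)]);print((t-[.568,-.002])@u)
E
```

```text
time: 9.0
tool_pos: [0.5232, -0.054, 0.0277]
eef_rot: [2.716, 1.576, -0.001]
ft_force: [-1.8, -3.4, 6.6]
gripper_width: 0.172
grip_force: 60.4
time: 9.62
tool_pos: [0.5316, -0.0391, 0.0276]
eef_rot: [2.717, 1.576, 0.0]
ft_force: [-0.9, -1.6, 5.4]
gripper_width: 0.174
grip_force: 60.3
-0.05032314996180541
```

View pics/s4.png

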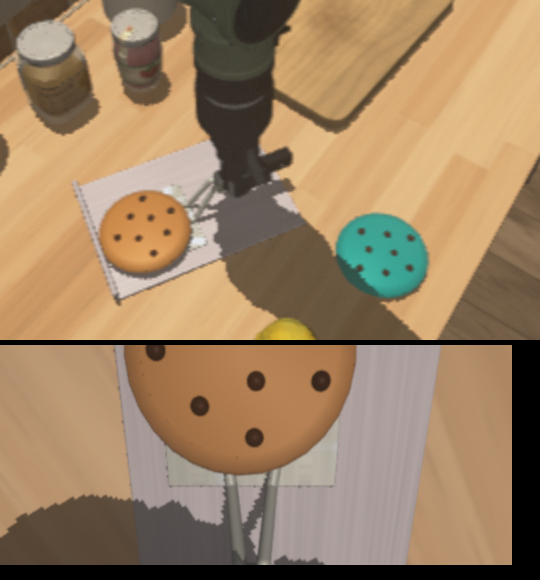

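The biscuit is up on the blade and against the turned-up edge. The wrist view has its rear rim at about turner x = 55 mm. I'll push a few mm more, then lift.

```bash
python3 -m jog '[[[0.04,0,0],0],[[0.02,0,0],0],[[0,0,-0.02],0],[[-0.01,0,-0.04],0],[[-0.01,0,-0.08],0]]'
python3 -m jog '[[[0,0,-0.12],0],[[0,0,-0.15],0],[[0,0,-0.15],0],[[0,0,-0.12],0],[[0,0,-0.06],0]]'
python3 -m jog '[[[0,0,0],0],[[0,0,0],0],[[0,0,0],0]]'
python3 - <<'E'
from h import *
np.save('w5.npy',optics.camera_params('wrist'),allow_pickle=True)
a=cv2.resize(optics.grab_frame('scene')[120:320,130:400],None,fx=2,fy=2,interpolation=cv2.INTER_CUBIC);b=optics.grab_frame('wrist')[:190]
o=np.zeros((600,540,3),np.uint8);o[:400]=a;o[405:595,:512]=b;cv2.imwrite('pics/s5.png',o)
E
```

```text
time: 10.35
tool_pos: [0.5323, -0.0356, 0.041]
eef_rot: [-2.716, -1.576, 0.002]
ft_force: [-0.1, -0.6, -2.7]
gripper_width: 0.179
grip_force: 59.1
time: 10.98
tool_pos: [0.5337, -0.0361, 0.1024]
eef_rot: [2.717, 1.576, 0.002]
ft_force: [1.5, 0.1, -1.4]
gripper_width: 0.178
grip_force: 59.1
time: 11.35
tool_pos: [0.5327, -0.0359, 0.1007]
eef_rot: [-2.717, -1.576, 0.001]
ft_force: [0.7, 0.6, -2.0]
gripper_width: 0.174
grip_force: 59.1
```

View pics/s5.png

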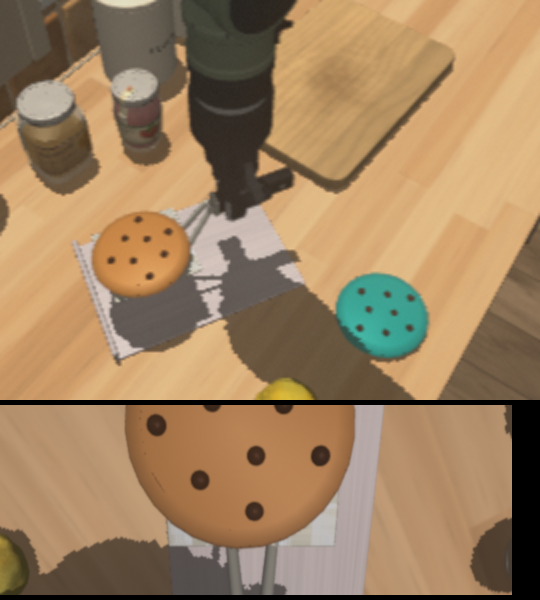

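The biscuit rides level on the blade, well above the sheet. Its rear rim is at about turner x = 51 mm. Carrying it to the board with gentle ramps.

```bash
python3 -m jog '[[[-0.068,0.043,0],0],[[-0.152,0.096,0],0],[[-0.237,0.149,0],0],[[-0.305,0.192,0],0],[[-0.339,0.213,0],0]]' >/dev/null
python3 -m jog '[[[-0.339,0.213,0],0],[[-0.339,0.213,0],0],[[-0.339,0.213,0],0],[[-0.305,0.192,0],0],[[-0.254,0.16,0],0]]' >/dev/null
python3 -m jog '[[[-0.203,0.128,0],0],[[-0.136,0.085,0],0],[[-0.076,0.048,0],0],[[-0.034,0.021,0],0],[[0,0,0],0]]'
python3 -m jog '[[[0,0,0],0],[[0,0,0],0]]'
python3 - <<'E'
from h import *
a=cv2.resize(optics.grab_frame('scene')[100:260,210:400],None,fx=2.5,fy=2.5,interpolation=cv2.INTER_CUBIC);b=optics.grab_frame('wrist')[:190]
o=np.zeros((600,512,3),np.uint8);o[:400,:475]=a;o[405:595,:512]=b;cv2.imwrite('pics/s6.png',o)
E
```

```text
time: 13.32
tool_pos: [0.5486, -0.4046, 0.1012]
eef_rot: [-2.717, -1.577, -0.0]
ft_force: [-0.6, 0.2, -2.4]
gripper_width: 0.173
grip_force: 59.1
time: 13.58
tool_pos: [0.5488, -0.4043, 0.1014]
eef_rot: [-2.717, -1.577, -0.0]
ft_force: [0.2, -0.5, -1.9]
gripper_width: 0.176
grip_force: 59.1
```

View pics/s6.png

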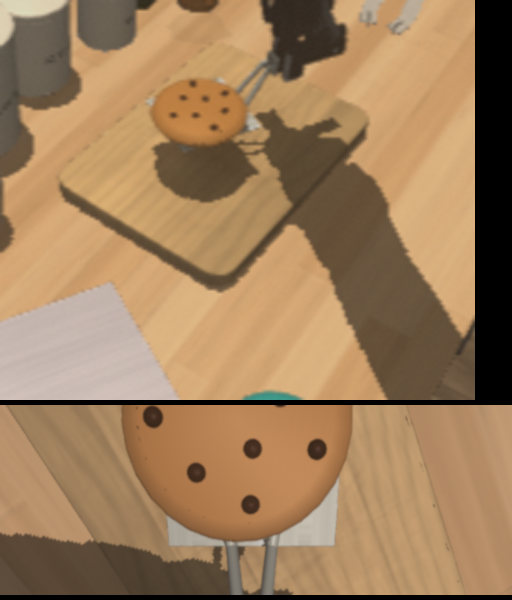

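The biscuit is steady on the blade, over the board. That was my tenth and last picture, so from here I measure by code. The tool can't tilt, so I'll lower the blade to just above the board, run forward gently and reverse sharply, so the slick blade leaves from under the biscuit. First I lower it and back off 70 mm.

```bash
python3 -m jog '[[[0,0,0.06],0],[[0,0,0.12],0],[[0,0,0.15],0],[[0,0,0.1],0],[[0,0,0.05],0]]'
python3 -m jog '[[[0,0,0.03],0],[[0,0,0.01],0],[[0,0,0.01],0],[[0,0,0],0],[[0,0,0],0]]'
python3 -m jog '[[[-0.06,0,0],0],[[-0.12,0,0],0],[[-0.18,0,0],0],[[-0.18,0,0],0],[[-0.1,0,0],0]]'
python3 -m jog '[[[-0.06,0,0],0],[[0,0,0],0],[[0,0,0],0]]'
cat >> h.py <<'E'
def where():
    S=[]
    for n in('top','scene'):
        im=optics.grab_frame(n);h=cv2.cvtColor(im,cv2.COLOR_BGR2HSV)
        m=cv2.inRange(h,(7,125,130),(14,255,255)); m=cv2.morphologyEx(m,cv2.MORPH_OPEN,np.ones((3,3)));m=cv2.morphologyEx(m,cv2.MORPH_CLOSE,np.ones((5,5)))
        x0,y0,x1,y1=(255,130,395,240) if n=='top' else (215,100,375,225)
        k=np.zeros_like(m);k[y0:y1,x0:x1]=m[y0:y1,x0:x1]
        cs=cv2.findContours(k,cv2.RETR_EXTERNAL,cv2.CHAIN_APPROX_NONE)[0]
        for c in sorted(cs,key=cv2.contourArea)[-2:]:
            r=cv2.boundingRect(c);q=(r[0]+(r[2]-1)/2,r[1]+(r[3]-1)/2);S.append((n,q));print(n,'area',cv2.contourArea(c),'box',r,plane(n,q,.034).round(4))
E
python3 -c "
from h import *
where();print(get_obs()['tool_pos'])"
```

```text
time: 14.3
tool_pos: [0.548, -0.4045, 0.0518]
eef_rot: [-2.716, -1.575, 0.001]
ft_force: [0.0, -0.6, -2.6]
gripper_width: 0.178
grip_force: 59.1
time: 14.92
tool_pos: [0.5487, -0.4051, 0.0485]
eef_rot: [2.717, 1.576, 0.0]
ft_force: [0.3, 1.0, -2.0]
gripper_width: 0.18
grip_force: 59.1
time: 15.55
tool_pos: [0.5158, -0.4624, 0.0483]
eef_rot: [2.719, 1.573, -0.0]
ft_force: [0.6, -0.1, -2.4]
gripper_width: 0.175
grip_force: 59.1
time: 15.92
tool_pos: [0.5141, -0.4652, 0.0482]
eef_rot: [-2.717, -1.577, -0.0]
ft_force: [0.4, -0.1, -2.8]
gripper_width: 0.181
grip_force: 59.1
[ 0.51417624 -0.46517544  0.04829252]
```

Run:
```python
from h import *
for n,q in(('top',[(200,197),(206,204),(327,170),(300,215)]),('scene',[(222,262),(210,250),(300,160),(270,170)])):
    h=cv2.cvtColor(cv2.imread(f'pics/{n}0.png'),cv2.COLOR_BGR2HSV)
    for x,y in q: print(n,x,y,np.median(h[y-3:y+4,x-3:x+4].reshape(-1,3),0))
    h=cv2.cvtColor(optics.grab_frame(n),cv2.COLOR_BGR2HSV)
    x0,y0,x1,y1=(265,140,390,235) if n=='top' else (225,105,365,220)
    for hl,s in((12,120),(13,120),(13,140),(14,130)):
        m=cv2.inRange(h,(4,s,70),(hl,255,255))[y0:y1,x0:x1]; _,_,st,ce=cv2.connectedComponentsWithStats(m); i=1+np.argsort(-st[1:,4])[:2]; print(n,hl,s,[(st[j][4],st[j][2:4].tolist(),(ce[j]+[x0,y0]).round(1).tolist()) for j in i])
```

```text
top 200 197 [ 15. 148. 161.]
top 206 204 [ 15. 145. 161.]
top 327 170 [ 17. 117. 157.]
top 300 215 [ 17. 115. 137.]
top 12 120 [(np.int32(2), [1, 2], [350.0, 195.5]), (np.int32(1), [1, 1], [338.0, 185.0])]
top 13 120 [(np.int32(2), [2, 2], [346.5, 182.5]), (np.int32(2), [2, 2], [337.5, 184.5])]
top 13 140 [(np.int32(2), [2, 2], [346.5, 182.5]), (np.int32(2), [1, 2], [350.0, 195.5])]
top 14 130 [(np.int32(22), [7, 8], [346.5, 184.2]), (np.int32(12), [7, 5], [336.8, 184.1])]
scene 222 262 [ 15. 150. 188.]
scene 210 250 [ 15. 156. 175.]
scene 300 160 [ 16. 126. 150.]
scene 270 170 [ 17. 121. 183.]
scene 12 120 []
scene 13 120 [(np.int32(1), [1, 1], [304.0, 147.0]), (np.int32(1), [1, 1], [316.0, 158.0])]
scene 13 140 [(np.int32(1), [1, 1], [304.0, 147.0]), (np.int32(1), [1, 1], [316.0, 158.0])]
scene 14 130 [(np.int32(6), [3, 2], [304.0, 146.5]), (np.int32(5), [3, 3], [319.8, 145.0])]
```

```bash
sed -i 's/(7,125,130),(14,255,255)/(10,136,60),(16,255,255)/; s/\[-2:\]/[-1:]/' h.py
python3 -c "
from h import *
where();print(get_obs()['tool_pos'])"
```

```text
top area 893.0 box (320, 176, 35, 34) [ 0.5602 -0.3704  0.034 ]
scene area 697.0 box (292, 140, 36, 26) [ 0.5635 -0.3721  0.034 ]
[ 0.51405009 -0.46541053  0.04832114]
```

The biscuit is at about (0.562, −0.371), 105 mm ahead on the blade, and both views agree within 4 mm. Now the forward run and sharp reversal.

```bash
python3 -m jog '[[[0,0,0.015],0],[[0,0,0],0]]'
python3 -m jog '[[[0.12,0,0],0],[[0.24,0,0],0],[[0.36,0,0],0],[[-0.6,0,0],0],[[-0.6,0,0],0]]'
python3 -m jog '[[[-0.5,0,0],0],[[-0.2,0,0],0],[[0,0,0],0],[[0,0,0],0]]'
python3 -c "
from h import *
where();print(get_obs()['tool_pos'])"
```

```text
time: 16.48
tool_pos: [0.5138, -0.4656, 0.0466]
eef_rot: [-2.717, -1.576, 0.0]
ft_force: [-0.0, 0.1, -1.6]
gripper_width: 0.175
grip_force: 59.1
time: 17.1
tool_pos: [0.4926, -0.5051, 0.0472]
eef_rot: [2.712, 1.584, 0.001]
ft_force: [0.8, -0.3, -1.5]
gripper_width: 0.175
grip_force: 59.1
time: 17.6
tool_pos: [0.4565, -0.5659, 0.0466]
eef_rot: [-2.715, -1.578, -0.001]
ft_force: [1.1, -0.0, -1.6]
gripper_width: 0.175
grip_force: 59.2
top area 887.0 box (290, 163, 35, 34) [ 0.6003 -0.2879  0.034 ]
scene area 759.5 box (263, 152, 37, 27) [ 0.6002 -0.2849  0.034 ]
[ 0.45663665 -0.56610959  0.04672891]
```

The biscuit now lies at (0.600, −0.286). In the board's frame that is about (0.013, 0.058), inside the limits, and the turner is 120 mm clear of its rim. Now I lay the turner down on its original bare spot.

```bash
python3 -m jog '[[[0,0,-0.2],0],[[0,0,-0.25],0],[[0.1,-0.12,0],0],[[0.3,-0.36,0],0],[[0.3,-0.36,0],0]]' >/dev/null
python3 -m jog '[[[0.3,-0.36,0],0],[[0.3,-0.36,0],0],[[0.3,-0.36,0],0],[[0.225,-0.249,0],0],[[0,0,0],-0.14]]' >/dev/null
python3 -m jog '[[[0,0,0],-0.14],[[0,0,0],-0.14],[[0,0,0],0],[[0,0,0],0]]'
```

```text
time: 19.45
tool_pos: [0.3581, -0.3022, 0.0926]
eef_rot: [2.309, 2.128, 0.0]
ft_force: [-0.2, -0.4, -1.6]
gripper_width: 0.181
grip_force: 59.2
```

```bash
python3 -m jog '[[[0,0,0.3],0],[[0,0,0.25],0],[[0,0,0.1],0],[[0,0,0.03],0],[[0,0,0.01],0]]'
python3 -m jog '[[[0,0,0],0],[[0,0,0.005],0],[[0,0,0],0]]'
```

```text
time: 20.08
tool_pos: [0.3578, -0.3022, 0.0235]
eef_rot: [2.308, 2.131, 0.0]
ft_force: [-2.1, 1.6, 5.6]
gripper_width: 0.176
grip_force: 60.2
time: 20.45
tool_pos: [0.3579, -0.3024, 0.0233]
eef_rot: [2.308, 2.13, -0.0]
ft_force: [-1.6, 1.5, 8.8]
gripper_width: 0.176
grip_force: 60.8
```

The turner is seated at the same height it was gripped at. Releasing and retreating.

```bash
python3 -m jog '[[[0,0,-0.005],0],[[0,0,0],0],[[0,0,0],0],[[0,0,0],0],[[0,0,0],0]]' 1
python3 -m jog '[[[0,0,0],0],[[0,0,-0.1],0],[[0,0,-0.3],0],[[0,0,-0.5],0],[[0,0,-0.5],0]]'
python3 -m jog '[[[0,0,-0.3],0],[[0,0,0],0],[[0,0,0],0],[[0,0,0],0]]'
python3 - <<'E'
from h import *
where()
p=optics.camera_params('wrist');im=optics.grab_frame('wrist')
bl=blob(im,(0,0,150),(180,60,255),(160,0,340,150),close=15);ha=blob(im,(0,0,0),(180,255,75),(225,135,280,245),close=3)
print('blade',[plane('wrist',q,.002,p).round(4).tolist() for q in cv2.boxPoints(cv2.minAreaRect(bl))],'handle px',cv2.boundingRect(ha))
t,s=[cv2.minAreaRect(blob(optics.grab_frame(n),(0,0,150),(180,60,255),r,close=7))[0] for n,r in(('top',(258,244,301,286)),('scene',(315,200,375,262)))]
print('blade centre',tri(ray('top',t),ray('scene',s)),plane('top',t,.002))
o=get_obs();print(o['tool_pos'],o['time'],o['gripper_width'])
E
```

```text
time: 21.08
tool_pos: [0.3576, -0.302, 0.0227]
eef_rot: [-2.308, -2.131, 0.0]
ft_force: [0.2, -0.1, -0.2]
gripper_width: 1.0
grip_force: 0.0
time: 21.7
tool_pos: [0.3574, -0.3018, 0.1648]
eef_rot: [-2.308, -2.131, 0.0]
ft_force: [1.0, 0.5, -0.6]
gripper_width: 1.0
grip_force: 0.0
time: 22.2
tool_pos: [0.3569, -0.3013, 0.1916]
eef_rot: [-2.307, -2.129, -0.0]
ft_force: [0.2, -0.0, -0.4]
gripper_width: 1.0
grip_force: 0.0
top area 885.0 box (290, 163, 35, 34) [ 0.6003 -0.2879  0.034 ]
scene area 759.5 box (263, 152, 37, 27) [ 0.6002 -0.2849  0.034 ]
blade [[0.3272, -0.1595, 0.002], [0.4105, -0.1661, 0.002], [0.4075, -0.256, 0.002], [0.3163, -0.2487, 0.002]] handle px (243, 140, 19, 101)
blade centre (array([ 0.36549978, -0.20561172,  0.00447756]), np.float64(0.001947728181546717)) [ 0.36453065 -0.20596002  0.002     ]
[ 0.35738504 -0.30179516  0.19220281] 22.45 0.9991686245464281
```

The blade lies flat: its size of about 86 × 90 mm projects correctly at z = 2 mm, and triangulation gives z of about 4 mm. The biscuit hasn't moved on the board, and the turner is clear of sheet and board.

```bash
python3 -c "
from cell import bot
print(bot.sign_off())"
```

```text
the job is handed in; nothing more can be done
None
```

The job is handed in at about 22.5 s: by my camera measurements the biscuit lies on the board about (0.013, 0.058) m from its centre and the turner lies flat on the bare worktop clear of sheet and board, but I got no verdict back and did not re-measure the jars and lemon.

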